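Assemble the tiered paint rack

TASK

Put the paint rack together on its grey base: first the large orange tier, on it the middle green tier, then the small white tier, and last the yellow brush cup on top, each set over the spigot below so that it sits fully down and level. Lower each piece into place rather than dropping it, and leave the tape, the paint bottle and the figurine where they are.

Things in the scene. Friction and masses are not known exactly. Their poses are not given: they have to be found in the camera images.
- rack_base: Grey round rack base, fixed to the desk: disc 130 mm across, 10 mm thick; in its middle a boss 40 mm across with its flat top at z = 24 mm, and on that a tapered spigot 20 mm tall, 28 mm wide at foot, 16 at tip. Origin: centre of its underside on the desk, z up. A tier seated on it has its origin 24 mm above this origin.
- large_tier: Large orange tier, loose, ~130 g: flat tray 128 mm across, 8 mm thick, with a solid round hub 40 mm across up to z = 60 mm (grip it at z 26 to 60), then a tapered spigot 20 mm tall, 28 mm wide at foot, 16 at tip. Socket from below 32 mm wide, 24 deep, fits over a spigot. Origin: centre of underside, z up. Seated: 24 mm above the base's origin or 60 above a tier's.
- middle_tier: Middle green tier, loose, ~100 g: flat tray 106 mm across, 8 mm thick, with a solid round hub 40 mm across up to z = 60 mm (grip it at z 26 to 60), then a tapered spigot 20 mm tall, 28 mm wide at foot, 16 at tip. Socket from below 32 mm wide, 24 deep, fits over a spigot. Origin: centre of underside, z up. Seated: 24 mm above the base's origin or 60 above a tier's.
- small_tier: Small white tier, loose, ~70 g: flat tray 84 mm across, 8 mm thick, with a solid round hub 40 mm across up to z = 60 mm (grip it at z 26 to 60), then a tapered spigot 20 mm tall, 28 mm wide at foot, 16 at tip. Socket from below 32 mm wide, 24 deep, fits over a spigot. Origin: centre of underside, z up. Seated: 24 mm above the base's origin or 60 above a tier's.
- brush_cup: Yellow plastic brush cup, empty, loose, ~70 g, upright: round, 44 mm across, 90 mm tall, open top, 4 mm walls, floor at z = 28 mm. Socket from below in its foot, 32 mm wide, 24 deep, fits over a tier's spigot. Grip across the outside. Origin: centre of underside, z up. Seated: 60 mm above the tier's origin.
- tape_roll: Bystander: roll of tan masking tape lying flat, 90 mm across, 25 mm high, hole 74 mm. Origin: centre of its underside.
- paint_bottle: Bystander: small red paint bottle with white cap, 25 mm across, 70 mm tall, standing. Origin: centre of its underside.
- figurine: Bystander: painted miniature figure on a black round foot 32 mm across, 50 mm tall, standing. Origin: centre of its underside.
Mind the look-alikes: they are no part of the job. What is meant by the small_tier is not blue, pink or red, and is the larger of those in its own colour.

How it is judged:
On the way, in this order (a step that is already met when the one before it is completed fails the run):
1. large orange tier seated on the grey base (horizontal distance between large_tier and rack_base below 0.006 m and z of large_tier in the frame of rack_base between 0.02 and 0.028 m and angle between large_tier's own z axis and vertical below 0.07 rad), for 0.2 s.
2. middle green tier seated on the large one (all of step 1 and horizontal distance between middle_tier and large_tier below 0.006 m and z of middle_tier in the frame of large_tier between 0.056 and 0.064 m and angle between middle_tier's own z axis and vertical below 0.07 rad), for 0.2 s.
3. small white tier seated on the middle one (all of step 2 and horizontal distance between small_tier and middle_tier below 0.006 m and z of small_tier in the frame of middle_tier between 0.056 and 0.064 m and angle between small_tier's own z axis and vertical below 0.07 rad), for 0.2 s.
4. yellow brush cup seated on the small tier (all of step 3 and horizontal distance between brush_cup and small_tier below 0.006 m and z of brush_cup in the frame of small_tier between 0.056 and 0.064 m and angle between brush_cup's own z axis and vertical below 0.07 rad), for 0.2 s.
At the end, for the whole second after the job is handed in: Large tier on the base, middle on large, small on middle, cup on small: each centred on the piece below within 6 mm, at its seated height within 4 mm (24 mm above the base's origin, then 60 mm above the origin of each tier), upright within 4 degrees, released and at rest (all of step 4 and linear speed of each of large_tier, middle_tier, small_tier, brush_cup below 0.02 m/s and angular speed of each of large_tier, middle_tier, small_tier, brush_cup below 0.2 rad/s and contact force between each of large_tier, middle_tier, small_tier, brush_cup and the fingers below 0.05 N); the robot touches nothing.
It fails at once if a tier or the cup falls: faster than 0.5 m/s (a drop of over about 13 mm) with no finger on it ((linear speed of large_tier above 0.5 m/s and contact force between large_tier and the fingers below 0.05 N) or (linear speed of middle_tier above 0.5 m/s and contact force between middle_tier and the fingers below 0.05 N) or (linear speed of small_tier above 0.5 m/s and contact force between small_tier and the fingers below 0.05 N) or (linear speed of brush_cup above 0.5 m/s and contact force between brush_cup and the fingers below 0.05 N)).
It fails at once if a bystander is moved by more than 25 mm or tipped over (distance of any of tape_roll, paint_bottle, figurine from where it was at the start of the episode above 0.025 m or angle between any of tape_roll, paint_bottle, figurine's own z axis and vertical above 0.5 rad).
It also fails if it takes over 122 s, if anything falls off the work surface, if the arm or the gripper's body presses on something with over 40 N, if the wrist force passes 120 N, or if a joint passes its speed limit or range.

ROBOT

A 7-joint arm with a two-finger parallel gripper is mounted at the origin on the work surface. World frame = base frame: x ahead of the robot, y to its left, z up, the work surface at z = 0. Lengths are in m, angles in rad, forces in N, time in s.
With the tool pointing down it reaches from about 0.35 to 0.9 m from the base axis. Payload 8.1 kg.
Tool frame: the origin (TCP) lies at the very end of the fingers, on their centre line; the grasp point (between the pads) lies r.tcp_to_grasp behind it (r.tcp_to_grasp is the distance from the TCP to the grasp point, in m); z points along the fingers, y is the line along which they close (so a half turn about z gives the same grasp; the last joint's range is limited). The gripper opens to 92 mm and grips with 3 to 60 N. Pads are 19 mm wide; open, the fingers measure 130 mm over their backs; the gripper's body (75 mm by 190 mm) begins 47 mm behind the grasp point.
Start: joints at [-1.211, 0.434, 0.025, 1.573, -0.012, 1.134, -0.075], TCP at [0.279, 0.559, 0.227] pointing down, gripper open.
Joint ranges: [-2.62, 2.62], [-0.44, 2.09], [-1.27, 1.32], [0.08, 2.57], [-1.32, 4.46], [0.12, 2], [-2.74, 2.74]. Speed limits (rad/s): [2.22, 2.22, 3.01, 3.01, 3.14, 3.14, 3.14].

INTERFACE

Orientations are given as a rotation vector (axis times angle).
In Python, from workcell import r gives the robot as it stands. The module is installed in compiled form; this text tells all that it offers.
- The arm moves only by the shell command python3 -m pendant 'ROWS' [OPENING] [FORCE]. ROWS is JSON, a list of rows, each a list of 6 numbers: the shift along the world's x, y, z in units of 200 mm (1.0 is 200 mm), then the turn, a rotation vector about the world's x, y, z in units of 2 rad (1.0 is 2 rad). In form: [[x, y, z, ax, ay, az], ...]. A call has 1 to 5 rows; each row is the pose to reach, as a shift and turn from the pose commanded when the call began; what a row does not reach only later rows make up. A row lasts 1/10 s, in which the tool goes at most 50 mm and 8.59 degrees, less where a joint would pass 70% of its speed; a pose out of reach is approached as far as the arm can. A call with a number of a shift or a turn outside -1 to 1 is refused whole. A call with a gripper value outside its range is refused whole. OPENING is the opening, from -1 (shut) to 1 (fully open), set as the call begins (- or left out, the last holds). The fingers move at their own pace and stop on an object; FORCE is the grip in N (left out, the last holds). Time passes only in rows, so rows that repeat a pose let the fingers close. It gives the time, the measured TCP pose, the force, the opening and the grip force at its end, in the units of the state.
- r.get_state(): the state, without advancing time (a new reading comes with each control period).
- r.camera(name): name is "scene" or "top"; returns a dict with "pixels" (480x640x3 uint8, blue, green, red), "fx", "fy", "cx", "cy" (pixels), "k1" (the pictures are not rectified: a ray, as slopes to the right and down, at radius r is drawn at 1 + k1 r^2 times it, then the intrinsics apply), "world_from_camera" (4x4, takes a point from camera to world coordinates). Camera axes: x right, y up, looking along -z (the intrinsics and any distortion apply to the point x, -y, -z); pixel columns grow to the right and rows downward; lengths in m; the calibration is good to about 2 mm. A picture is of the moment at which its call begins. There is no depth.
- r.finish_job(): hands the job in; it is judged then, once.
Trained networks look in the newest picture that a camera, given by its name, has taken for a name from the list of things; names that differ only in an ending like _2 or _b are one class to them, and where a whole thing is asked for, a point or a joint stands for the part that bears it (a point fixed in the world has none). Each returns a list of dicts, best first, with "conf" (0 to 1); they miss things now and then, are a little off and sometimes report something else, mostly with a low value. They report only what shows in the picture. A call takes as long as a camera call. They do not tell look-alikes from the thing itself.
- r.recognise(target, camera): "bbox" ([left, top, width, height] in pixels, round what is visible of it).
- r.silhouettes(target, camera): "region" (480x640 bool, what is visible of it) and "bbox" ([left, top, width, height] in pixels, round what is visible of it).
The state is a dict: "t": time; "qpos": joint angles; "qvel": joint speeds; "joint_torque": joint torques, N m; "tool_pos": TCP position; "eef_rot": TCP orientation; "wrist_force": force on the tool from outside, world axes, zero at the start; "torque": the same for the moment, N m; "finger_gap": finger opening in m; "finger_force": force on a finger pad.
Only numpy, scipy, OpenCV 4.12 (cv2) and the standard library are available. Lean on these libraries where they do the work, as an engineer would, in place of code of your own. Each camera call takes 0.05 s, during which the arm holds its last target. There are 200 camera calls.

## Working session

There is one attempt and no reset: what is moved stays moved. The work goes in short steps, Python scripts to look and compute and a shell command to move; the robot and the scene stay as the last step left them, time stands still between calls to the robot, and variables do not carry over. Pictures are saved under pics/ and viewed, at most 14 in all, crops included, and the job is handed in when it is done.

```bash
mkdir -p pics; python3 - <<'E'
from workcell import r
import cv2
for n in("scene","top"):
    c=r.camera(n); cv2.imwrite(f"pics/{n}0.png",c["pixels"]); print(n,c["fx"],c["fy"],c["cx"],c["cy"],c["k1"],c["world_from_camera"].tolist() if hasattr(c["world_from_camera"],'tolist') else c["world_from_camera"])
s=r.get_state(); print(s, r.tcp_to_grasp)
E
```

```text
scene 507.2991984867523 507.2991984867523 317.95153558688065 247.69471749223857 0.019161494555218192 [[-0.21123082859980513, -0.7001026174714539, 0.6820834714744664, 1.2052999687997819], [0.9773693517115521, -0.15944838550904833, 0.1390156922563003, 0.1087428736281589], [0.01143185829076875, 0.6960118801918379, 0.7179392559596128, 0.713653300671706], [0.0, 0.0, 0.0, 1.0]]
top 438.00847911480554 438.00847911480554 316.42563379552485 247.62536976662858 0.013319896768535918 [[-0.011946933339244738, 0.9930353184314308, -0.11720975698112487, 0.4614539766498532], [-0.9992623209382537, -0.007578165982734277, 0.03764817862038696, -0.0034351787475820476], [0.03649773605146043, 0.11757307407788924, 0.9923933129132788, 0.8224536572041361], [0.0, 0.0, 0.0, 1.0]]
{'t': 0.1, 'qpos': array([-1.2106211 ,  0.43517256,  0.02498505,  1.5739956 , -0.01156809,
        1.13397637, -0.07507659]), 'qvel': array([-0.00115187, -0.00125379, -0.0005595 , -0.00137656, -0.00254757,
        0.00123418,  0.00060997]), 'joint_torque': array([ 2.38099026e-03, -6.69119740e+01,  9.87635516e-01, -3.15142107e+01,
       -6.05641259e-02,  3.74125061e-02, -1.64021415e-06]), 'tool_pos': array([0.27888401, 0.55883093, 0.22601568]), 'eef_rot': array([-7.20484241e-01, -3.05769196e+00,  2.19633001e-03]), 'wrist_force': array([ 0.15779088, -0.6187508 ,  0.33457663]), 'torque': array([-0.03686329, -0.00335201,  0.00977993]), 'finger_force': 0.0, 'finger_gap': 0.09167232119398869} 0.0188
```

View pics/scene0.png

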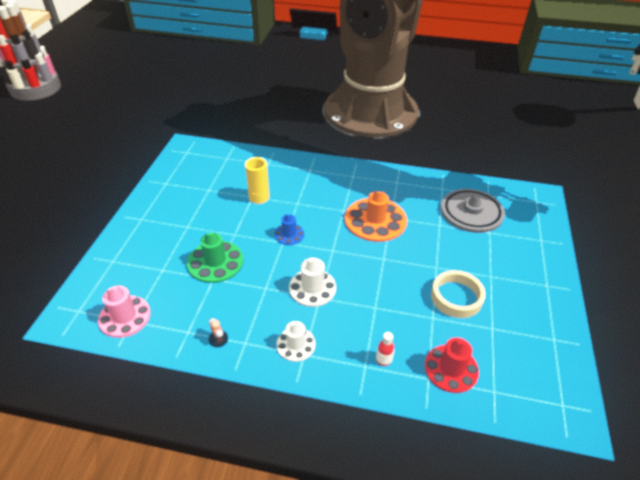

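View pics/top0.png

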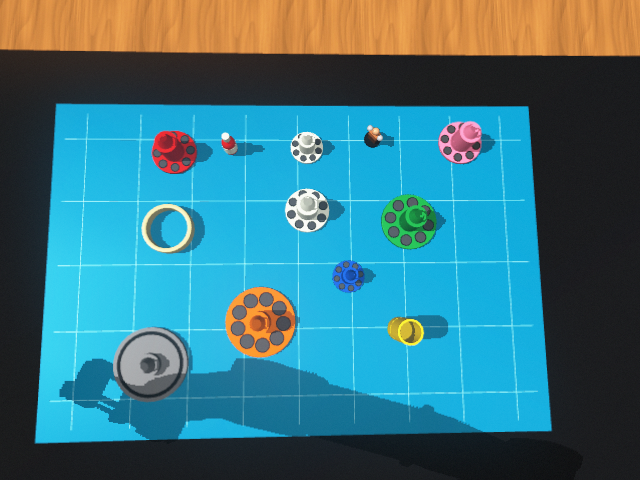

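The orange tier is at scene (376,215) / top (261,321), green at (215,257) / (409,221), the cup at (258,180) / (406,331) and the base at (473,209) / (151,364). There are two white tiers: scene (313,283) / top (307,210), and scene (296,340) / top (307,147). The first looks larger, and it is neither blue, pink nor red, so it fits small_tier. I'll confirm this with a crop and the measured diameter.

```bash
cat > h.py <<'E'
from workcell import r
import numpy as np, cv2
from scipy.optimize import least_squares
def proj(c,P):
    W=np.array(c["world_from_camera"]); q=(np.asarray(P)-W[:3,3])@W[:3,:3]
    x,y=q[:,0]/-q[:,2],-q[:,1]/-q[:,2]; d=1+c["k1"]*(x*x+y*y)
    return np.c_[c["fx"]*x*d+c["cx"],c["fy"]*y*d+c["cy"]]
def ray(c,u,v):
    W=np.array(c["world_from_camera"]); x0=x=(u-c["cx"])/c["fx"]; y0=y=(v-c["cy"])/c["fy"]
    for _ in range(8): d=1+c["k1"]*(x*x+y*y); x,y=x0/d,y0/d
    return W[:3,3],W[:3,:3]@np.array([x,-y,-1])
def onz(c,u,v,z=0):
    o,d=ray(c,u,v); return o+d*(z-o[2])/d[2]
def tier(D): return [(D/2,0),(D/2,8),(20,8),(20,60),(14,60),(8,80)]
M=dict(rack_base=[(65,0),(65,10),(20,10),(20,24),(14,24),(8,44)],large_tier=tier(128),middle_tier=tier(106),small_tier=tier(84),brush_cup=[(22,0),(22,90)])
t=np.linspace(0,2*np.pi,180,endpoint=False)
def pts(prof): return np.vstack([np.c_[a*np.cos(t),a*np.sin(t),0*t+z] for a,z in prof])/1000
def bb(p): return np.r_[p.min(0),p.max(0)]
def fit(name,obs,p0,scale=False):
    # obs: list of (camera, bbox edges); unknown x,y,z of origin (and tray size)
    B=pts(M[name])
    f=lambda p: np.concatenate([bb(proj(c,B+p[:3]))-e for c,e in obs])
    s=least_squares(f,p0,x_scale=.01,loss='soft_l1',diff_step=1e-4)
    return s.x,f(s.x)
E
python3 - <<'E'
from h import *
C={n:r.camera(n) for n in("scene","top")}
hint=dict(rack_base=((473,209),(151,364)),large_tier=((376,215),(261,321)),middle_tier=((215,257),(409,221)),small_tier=((313,283),(307,210)),brush_cup=((258,180),(406,331)))
for name,h in hint.items():
    obs=[]
    for n,(u,v) in zip(C,h):
        for d in r.silhouettes(name,n):
            ys,xs=np.nonzero(d["region"]); e=np.r_[xs.min(),ys.min(),xs.max()+1,ys.max()+1]
            ok=e[0]<u<e[2] and e[1]<v<e[3]
            print(name,n,round(d["conf"],2),e,'*' if ok else '')
            if ok: obs.append((C[n],e)); break
    p,res=fit(name,obs,np.r_[onz(C["top"],*h[1])[:2],0.])
    print(' ->',p.round(4),res.round(1))
a=C["scene"]["pixels"][225:385,230:390]; b=C["top"]["pixels"][110:250,240:380]
cv2.imwrite("pics/white.png",np.hstack([cv2.resize(a,(400,400)),cv2.resize(b,(400,400))]))
E
```

```text
rack_base scene 0.68 [441 188 506 233] *
rack_base top 0.82 [113 327 189 402] *
 -> [ 0.3502  0.2653 -0.0005] [-0.3  0.2 -0.9 -0.1 -0.3 -0.1 -0.7  0.1]
large_tier top 0.65 [226 287 296 357] *
 -> [ 0.4218  0.0692 -0.0082] [ 0.1 -0.1 -0.2  0.1]
middle_tier scene 0.95 [187 232 245 284] *
middle_tier top 0.56 [380 194 437 249] *
 -> [ 0.6077 -0.2108 -0.0041] [-0.1 -1.6 -1.   1.  -0.   0.  -1.2  0.2]
small_tier scene 0.91 [100 286 150 338] 
small_tier scene 0.9 [277 322 314 360] 
small_tier scene 0.87 [289 259 335 306] *
small_tier top 0.97 [290 132 322 164] 
small_tier top 0.81 [332 260 364 292] 
small_tier top 0.73 [152 130 196 174] 
small_tier top 0.61 [285 189 329 231] *
 -> [ 0.6312 -0.0178 -0.0062] [-0.1 -1.2  0.3  3.4  0.1 -0.8  0.2  1.2]
brush_cup scene 0.72 [186 231 244 284] 
brush_cup scene 0.61 [245 158 269 204] *
brush_cup top 0.74 [388 317 423 345] *
 -> [ 0.4056 -0.1868 -0.0032] [-0.1 -0.3  0.1  0.6 -1.  -0.4  0.8  0.5]
```

View pics/white.png

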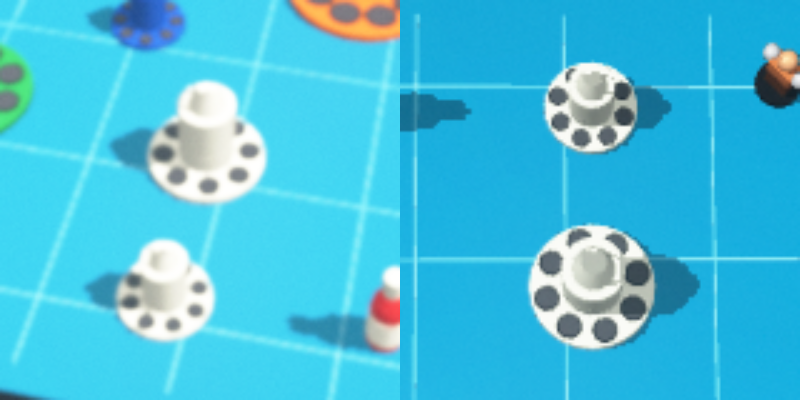

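The crop shows that the white tier at scene (313,283) / top (307,210), lower in the right half, is clearly the larger of the two whites. Its size fits 84 mm, so it is small_tier. Next I'll refine the positions with colour masks.

```bash
cat >> h.py <<'E'
HSV=dict(large_tier=((5,150,90),(17,255,255)),middle_tier=((50,120,40),(80,255,255)),small_tier=((0,0,150),(179,70,255)),brush_cup=((20,120,80),(34,255,255)),rack_base=((0,0,60),(179,60,200)))
def cbox(name,c,u,v,w=45):
    hsv=cv2.cvtColor(c["pixels"],cv2.COLOR_BGR2HSV); m=cv2.inRange(hsv,*map(np.array,HSV[name]))
    u0,v0=max(0,u-w),max(0,v-w)
    k=np.zeros_like(m); k[v0:v+w,u0:u+w]=m[v0:v+w,u0:u+w]
    n,l,s,_=cv2.connectedComponentsWithStats(k); i=1+s[1:,4].argmax()
    x,y,a,b=s[i][:4]; return np.r_[x,y,x+a,y+b]
def see(name,hs,ht,C=None,w=45,p0=None):
    C=C or {n:r.camera(n) for n in("scene","top")}
    obs=[(C["scene"],cbox(name,C["scene"],*hs,w)),(C["top"],cbox(name,C["top"],*ht,w))]
    p,res=fit(name,obs,np.r_[onz(C["top"],*ht)[:2],0.] if p0 is None else p0)
    print(name,obs[0][1],obs[1][1],p.round(4),res.round(1)); return p
E
python3 - <<'E'
from h import *
C={n:r.camera(n) for n in("scene","top")}
hint=dict(rack_base=((473,209),(151,364)),large_tier=((376,215),(261,321)),middle_tier=((215,257),(409,221)),small_tier=((313,283),(307,210)),brush_cup=((258,180),(406,331)))
for n,h in hint.items(): see(n,*h,C,w=32 if n=="small_tier" else 45)
E
```

```text
rack_base [441 190 505 232] [113 327 188 401] [ 0.3506  0.266  -0.0026] [-0.1 -0.9  0.1  1.8 -0.2 -0.4  0.3  0.6]
large_tier [346 193 405 241] [226 287 295 357] [ 0.4214  0.0704 -0.0124] [-1.4 -1.1  1.6  4.9 -0.1  0.2  0.2  0.1]
middle_tier [187 233 243 282] [381 195 436 249] [ 0.6072 -0.2127 -0.0083] [-0.6 -1.3  0.3  4.1 -0.4 -0.3  0.2  0.7]
small_tier [289 257 336 307] [285 189 329 232] [ 0.6299 -0.0175 -0.0035] [ 0.3 -0.7 -0.3  1.  -0.1 -0.5  0.1  0.6]
brush_cup [246 158 268 203] [388 318 424 345] [ 0.4045 -0.1877 -0.0033] [-1.4 -0.7  0.8  1.2 -0.6 -0.8  0.3  1.2]
```

```bash
python3 -m pendant '[[0.35,-1,0,0,0,0],[0.35,-1,0,0,0,0],[0.35,-1,0,0,0,0],[0.35,-1,0,0,0,0],[0.35,-1,0,0,0,0]]' 1 30
python3 -m pendant '[[0.36,-1,0,0,0,0],[0.36,-1,0,0,0,0],[0.36,-1,0,0,0,0],[0.36,-1,0,0,0,0],[0.36,-1,0,0,0,0]]'
python3 -m pendant '[[0,-0.44,-0.5,0,0,0],[0,-0.44,-0.5,0,0,0],[0,-0.44,-0.5,0,0,0],[0,-0.44,-0.5,0,0,0],[0,-0.44,-0.5,0,0,0]]'
```

```text
t: 1.3
tool_pos: [0.3514, 0.3535, 0.227]
eef_rot: [0.73, 3.054, -0.003]
wrist_force: [0.1, 0.4, 0.0]
finger_gap: 0.0915
finger_force: 0.0
t: 1.8
tool_pos: [0.4226, 0.1543, 0.2272]
eef_rot: [0.73, 3.054, -0.001]
wrist_force: [-1.2, 0.1, -0.6]
finger_gap: 0.0915
finger_force: 0.0
t: 2.3
tool_pos: [0.4212, 0.0718, 0.1267]
eef_rot: [-0.721, -3.057, 0.0]
wrist_force: [0.7, 0.4, 1.2]
finger_gap: 0.0918
finger_force: 0.0
```

```bash
python3 -m pendant '[[0,-0.005,-0.2,0,0,0],[0,-0.005,-0.4,0,0,0],[0,-0.005,-0.48,0,0,0],[0,-0.005,-0.48,0,0,0]]' 1 30
python3 -m pendant '[[0,0,0,0,0,0],[0,0,0,0,0,0],[0,0,0,0,0,0],[0,0,0,0,0,0],[0,0,0,0,0,0]]' -1 30
python3 -m pendant '[[0,0,0,0,0,0],[0,0,0,0,0,0],[0,0,0.15,0,0,0],[0,0,0.3,0,0,0],[0,0,0.3,0,0,0]]'
python3 - <<'E'
from h import *
c=r.camera("scene"); cv2.imwrite("pics/g1.png",c["pixels"][100:340,240:560])
C={"scene":c,"top":r.camera("top")}; see("large_tier",(376,205),(261,321),C,55)
E
```

```text
t: 2.7
tool_pos: [0.4208, 0.0718, 0.0298]
eef_rot: [-0.717, -3.057, 0.0]
wrist_force: [-0.2, -0.4, 1.0]
finger_gap: 0.0921
finger_force: 0.0
t: 3.2
tool_pos: [0.4214, 0.0704, 0.0313]
eef_rot: [0.72, 3.057, 0.001]
wrist_force: [0.5, 0.5, -1.3]
finger_gap: 0.0564
finger_force: 0.0
t: 3.7
tool_pos: [0.4229, 0.0706, 0.0933]
eef_rot: [0.72, 3.054, 0.004]
wrist_force: [1.5, 1.0, -1.3]
finger_gap: 0.0395
finger_force: 30.0
large_tier [348 168 408 218] [260 286 295 326] [0.4229 0.0669 0.0477] [ -3.8  -0.4   0.9   6.2 -38.   -0.7   1.9  34.8]
```

View pics/g1.png

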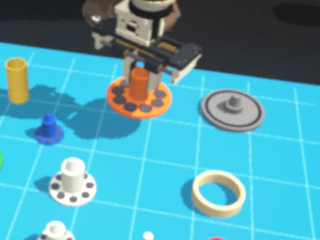

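The picture shows the orange tier level and held by its hub at crop (140,85). Next I'll carry it over the base.

```bash
python3 -m pendant '[[0,0,0.1,0,0,0],[-0.1,0.2,0.1,0,0,0],[-0.2,0.4,0.1,0,0,0],[-0.3,0.6,0.1,0,0,0],[-0.355,0.8,0.1,0,0,0]]'
python3 -m pendant '[[0,0.17,0,0,0,0],[0,0.17,0,0,0,0],[0,0.17,0,0,0,0],[0,0.17,0,0,0,0]]'
python3 - <<'E'
from h import *
C={n:r.camera(n) for n in("scene","top")}
z=r.get_state()["tool_pos"]; print(z)
cv2.imwrite("pics/g2.png",np.hstack([C["scene"]["pixels"][100:300,380:580],C["top"]["pixels"][280:480,50:250]]).repeat(2,0).repeat(2,1))
for n in C: print(proj(C[n],[[.3505,.2655,.044],[.3505,.2655,.024]]).round(1).tolist(), bb(proj(C[n],pts(M["large_tier"])+[z[0],z[1],z[2]-.0305])).round(1))
print(cbox("large_tier",C["scene"],473,200,60),cbox("large_tier",C["top"],150,360,60))
E
```

```text
t: 4.3
tool_pos: [0.3475, 0.2308, 0.1095]
eef_rot: [-0.72, -3.056, 0.004]
wrist_force: [3.1, -1.2, -2.0]
finger_gap: 0.0397
finger_force: 30.0
t: 4.7
tool_pos: [0.3496, 0.2627, 0.1098]
eef_rot: [-0.722, -3.056, 0.003]
wrist_force: [-0.2, -0.6, -0.9]
finger_gap: 0.0394
finger_force: 30.0
[0.35002584 0.26276909 0.11027296]
[[477.0, 195.3], [474.8, 202.7]] [447.4 145.2 514.3 202.2]
[[143.0, 367.1], [147.1, 365.3]] [ 94.1 330.7 176.8 413. ]
[449 149 512 202] [104 331 177 388]
```

View pics/g2.png

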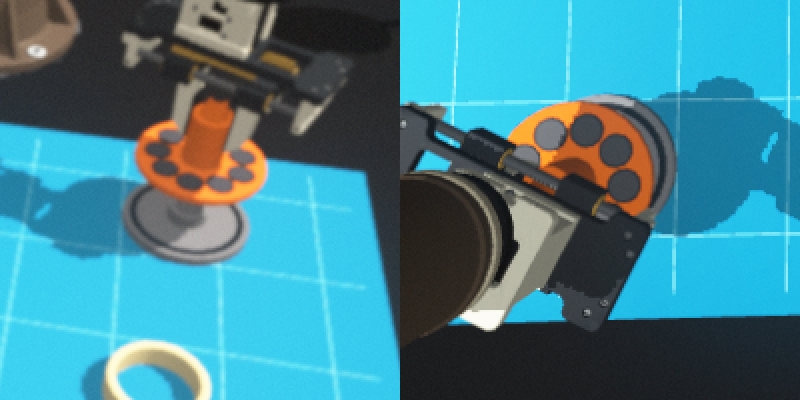

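The projected and measured tray outlines agree to within 2 px, so I'm lowering it.

```bash
python3 -m pendant '[[0,0.012,0,0,0,0],[0,0.012,-0.08,0,0,0],[0,0.012,-0.14,0,0,0],[0,0.012,-0.18,0,0,0],[0,0.012,-0.2,0,0,0]]'
python3 -m pendant '[[0,0,-0.02,0,0,0],[0,0,-0.04,0,0,0],[0,0,-0.06,0,0,0],[0,0,-0.07,0,0,0],[0,0,-0.07,0,0,0]]'
```

```text
t: 5.3
tool_pos: [0.35, 0.2662, 0.0702]
eef_rot: [-0.721, -3.057, 0.001]
wrist_force: [-0.2, -0.3, -1.4]
finger_gap: 0.0397
finger_force: 30.0
t: 5.8
tool_pos: [0.35, 0.2666, 0.0566]
eef_rot: [-0.72, -3.058, 0.0]
wrist_force: [-0.3, -0.2, -1.4]
finger_gap: 0.0394
finger_force: 30.0
```

```bash
python3 -m pendant '[[0,0,-0.01,0,0,0],[0,0,-0.02,0,0,0],[0,0,-0.03,0,0,0],[0,0,-0.03,0,0,0]]'
```

```text
t: 6.2
tool_pos: [0.3508, 0.2668, 0.0525]
eef_rot: [0.721, 3.057, 0.003]
wrist_force: [-5.3, -6.1, 32.2]
finger_gap: 0.0397
finger_force: 30.0
```

```bash
python3 -m pendant '[[0,0,0.015,0,0,0],[0,0,0.015,0,0,0],[0,0,0.015,0,0,0],[0,0,0.015,0,0,0],[0,0,0.015,0,0,0]]' 1
python3 -m pendant '[[0,0,0,0,0,0],[0,0,0,0,0,0],[0,0,0.1,0,0,0],[0,0,0.3,0,0,0],[0,0,0.5,0,0,0]]'
python3 -m pendant '[[0.25,-0.25,0,0,0,0],[0.5,-0.5,0,0,0,0],[0.7,-0.75,0,0,0,0],[0.8,-1,0,0,0,0],[0.8,-1,0,0,0,0]]'
python3 - <<'E'
from h import *
C={n:r.camera(n) for n in("scene","top")}
see("large_tier",(474,195),(150,362),C,50,p0=[.35,.265,.024])
for n in C: print(bb(proj(C[n],pts(M["large_tier"])+[.3505,.2655,.024])).round(1))
see("middle_tier",(215,257),(409,221),C);
cv2.imwrite("pics/p1.png",np.hstack([C["scene"]["pixels"][100:300,380:580],C["top"]["pixels"][280:480,50:250]]).repeat(2,0).repeat(2,1))
E
```

```text
t: 6.7
tool_pos: [0.35, 0.2666, 0.0535]
eef_rot: [-0.72, -3.058, 0.0]
wrist_force: [-0.2, 0.4, 0.1]
finger_gap: 0.075
finger_force: 0.0
t: 7.2
tool_pos: [0.3496, 0.266, 0.1545]
eef_rot: [-0.721, -3.057, 0.003]
wrist_force: [0.7, 0.6, 0.5]
finger_gap: 0.092
finger_force: 0.0
t: 7.7
tool_pos: [0.507, 0.0714, 0.1538]
eef_rot: [0.72, 3.058, 0.0]
wrist_force: [1.0, 1.1, 0.2]
finger_gap: 0.0918
finger_force: 0.0Traceback (most recent call last):
  File "<stdin>", line 3, in <module>
  File "h.py", line 34, in see
    obs=[(C["scene"],cbox(name,C["scene"],*hs,w)),(C["top"],cbox(name,C["top"],*ht,w))]
                                                            ~~~~^^^^^^^^^^^^^^^^^^^^^
  File "h.py", line 30, in cbox
    n,l,s,_=cv2.connectedComponentsWithStats(k); i=1+s[1:,4].argmax()
                                                     ~~~~~~~~~~~~~~^^
ValueError: attempt to get argmax of an empty sequence
```

```bash
python3 -m pendant '[[0.1,-0.25,0,0,0,0],[0.2,-0.5,0,0,0,0],[0.3,-0.75,0,0,0,0],[0.4,-1,0,0,0,0],[0.4,-1,0,0,0,0]]'
python3 - <<'E'
from h import *
C={n:r.camera(n) for n in("scene","top")}
cv2.imwrite("pics/p1.png",np.hstack([C["scene"]["pixels"][100:300,380:580],C["top"]["pixels"][280:480,50:250]]).repeat(2,0).repeat(2,1))
for n in C: print(bb(proj(C[n],pts(M["large_tier"])+[.3505,.2655,.024])).round(1))
see("large_tier",(474,195),(150,362),C,50,p0=[.35,.265,.024])
E
```

```text
t: 8.3
tool_pos: [0.5867, -0.133, 0.1538]
eef_rot: [0.729, 3.054, -0.005]
wrist_force: [-0.7, 0.3, 0.1]
finger_gap: 0.0919
finger_force: 0.0
[443.5 169.3 507.7 223.8]
[107.7 328.2 184.1 404.4]
large_tier [445 173 506 224] [125 329 183 398] [0.3498 0.266  0.0152] [ -2.   -0.3   0.7   2.9 -15.4  -0.7   2.1   5.5]
```

View pics/p1.png

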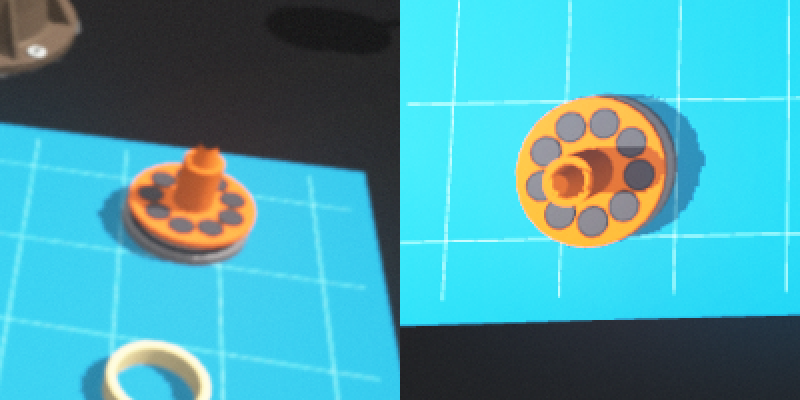

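The orange tier sits level and centred on the base. Next is the green tier.

```bash
python3 -m pendant '[[0.1,-0.2,0,0,0,0],[0.105,-0.395,0,0,0,0],[0.105,-0.395,-0.2,0,0,0],[0.105,-0.395,-0.4,0,0,0],[0.105,-0.395,-0.55,0,0,0]]'
python3 -m pendant '[[0,0,-0.06,0,0,0],[0,0,-0.06,0,0,0],[0,0,-0.06,0,0,0]]'
python3 -m pendant '[[0,0,0,0,0,0],[0,0,0,0,0,0],[0,0,0,0,0,0],[0,0,0,0,0,0],[0,0,0,0,0,0]]' -1 30
python3 -m pendant '[[0,0,0,0,0,0],[0,0,0,0,0,0],[0,0,0,0,0,0]]'
```

```text
t: 8.9
tool_pos: [0.6061, -0.2029, 0.0414]
eef_rot: [-0.718, -3.056, -0.003]
wrist_force: [-0.5, -0.1, 0.2]
finger_gap: 0.0918
finger_force: 0.0
t: 9.2
tool_pos: [0.608, -0.2052, 0.033]
eef_rot: [0.719, 3.057, 0.0]
wrist_force: [0.5, 0.3, 0.4]
finger_gap: 0.0916
finger_force: 0.0
t: 9.7
tool_pos: [0.6072, -0.2059, 0.032]
eef_rot: [0.721, 3.057, 0.0]
wrist_force: [-0.2, -0.4, -0.1]
finger_gap: 0.0565
finger_force: 0.0
t: 10.0
tool_pos: [0.607, -0.2061, 0.0317]
eef_rot: [-0.721, -3.058, 0.0]
wrist_force: [-1.0, -2.0, 0.8]
finger_gap: 0.0395
finger_force: 30.0
```

```bash
python3 -m pendant '[[0,0,0.1,0,0,0],[0,0,0.3,0,0,0],[0,0,0.5,0,0,0],[0,0,0.68,0,0,0],[0,0,0.68,0,0,0]]'
python3 -m pendant '[[-0.2,0.2,0,0,0,0],[-0.4,0.4,0,0,0,0],[-0.6,0.6,0,0,0,0],[-0.75,0.8,0,0,0,0],[-0.75,1,0,0,0,0]]'
python3 -m pendant '[[-0.1,0.25,0,0,0,0],[-0.2,0.5,0,0,0,0],[-0.3,0.75,0,0,0,0],[-0.4,0.95,0,0,0,0],[-0.4,0.95,0,0,0,0]]'
python3 -m pendant '[[-0.1,0.25,0,0,0,0],[-0.15,0.4,0,0,0,0],[-0.15,0.4,0,0,0,0],[-0.15,0.4,0,0,0,0]]'
python3 - <<'E'
from h import *
C={n:r.camera(n) for n in("scene","top")}
z=r.get_state()["tool_pos"]; print(z)
cv2.imwrite("pics/g3.png",np.hstack([C["scene"]["pixels"][60:260,380:580],C["top"]["pixels"][280:480,50:250]]).repeat(2,0).repeat(2,1))
for d in ((0,0,0),(.0028,-.0014,0)):
  for n in C: print(n,bb(proj(C[n],pts(M["middle_tier"])+z+d-[0,0,.032])).round(1))
for n,u,v in(("scene",470,160),("top",140,360)):
  try: print(cbox("middle_tier",C[n],u,v,80))
  except Exception as e: print(e)
E
```

```text
t: 10.5
tool_pos: [0.6098, -0.2071, 0.1731]
eef_rot: [0.719, 3.049, -0.0]
wrist_force: [-0.2, 0.3, -0.4]
finger_gap: 0.0393
finger_force: 30.0
t: 11.0
tool_pos: [0.4545, -0.0125, 0.1669]
eef_rot: [-0.724, -3.054, 0.001]
wrist_force: [1.7, 0.1, 0.2]
finger_gap: 0.0393
finger_force: 30.0
t: 11.5
tool_pos: [0.3754, 0.1829, 0.1672]
eef_rot: [-0.708, -3.059, -0.002]
wrist_force: [-0.6, -0.5, -1.4]
finger_gap: 0.0395
finger_force: 30.0
t: 11.9
tool_pos: [0.3482, 0.2575, 0.1672]
eef_rot: [-0.718, -3.058, 0.002]
wrist_force: [0.4, -0.5, -1.0]
finger_gap: 0.0393
finger_force: 30.0
[0.34879333 0.256312   0.16731465]
scene [455.4 118.6 513.2 174.5]
top [ 88.6 341.4 163.4 415.7]
scene [454.6 119.4 512.5 175.3]
top [ 89.6 339.5 164.4 413.7]
[456 122 514 175]
[ 93 341 163 397]
```

View pics/g3.png

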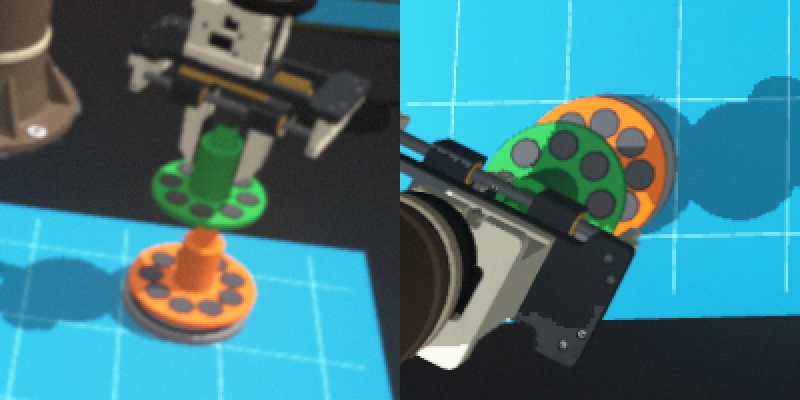

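The green tier is centred under the tool: the zero-offset projection matches both cameras. I'm lowering it.

```bash
python3 -m pendant '[[0.006,0.048,0,0,0,0],[0.006,0.048,0,0,0,0],[0.006,0.048,-0.08,0,0,0],[0.006,0.048,-0.14,0,0,0],[0.006,0.048,-0.17,0,0,0]]'
python3 -m pendant '[[0,0,-0.02,0,0,0],[0,0,-0.04,0,0,0],[0,0,-0.06,0,0,0],[0,0,-0.08,0,0,0],[0,0,-0.08,0,0,0]]'
python3 -m pendant '[[0,0,-0.01,0,0,0],[0,0,-0.02,0,0,0],[0,0,-0.02,0,0,0]]'
```

```text
t: 12.5
tool_pos: [0.3496, 0.2668, 0.1329]
eef_rot: [-0.721, -3.057, 0.002]
wrist_force: [1.1, 0.1, -1.4]
finger_gap: 0.0391
finger_force: 30.0
t: 13.0
tool_pos: [0.3495, 0.2672, 0.1174]
eef_rot: [-0.721, -3.058, 0.001]
wrist_force: [0.6, -0.4, -0.7]
finger_gap: 0.0395
finger_force: 30.0
t: 13.3
tool_pos: [0.3505, 0.268, 0.1153]
eef_rot: [0.72, 3.057, 0.003]
wrist_force: [-3.4, -2.6, 21.1]
finger_gap: 0.0395
finger_force: 30.0
```

```bash
python3 -m pendant '[[0,0,0.005,0,0,0],[0,0,0.005,0,0,0],[0,0,0.005,0,0,0],[0,0,0.005,0,0,0],[0,0,0.005,0,0,0]]' 1
python3 -m pendant '[[0,0,0,0,0,0],[0,0,0,0,0,0],[0,0,0.1,0,0,0],[0,0,0.3,0,0,0],[0,0,0.45,0,0,0]]'
python3 -m pendant '[[0.15,-0.15,0,0,0,0],[0.3,-0.3,0,0,0,0],[0.45,-0.45,0,0,0,0],[0.6,-0.6,0,0,0,0],[0.7,-0.7,0,0,0,0]]'
python3 -m pendant '[[0.15,-0.15,0,0,0,0],[0.3,-0.3,0,0,0,0],[0.45,-0.45,0,0,0,0],[0.6,-0.6,0,0,0,0],[0.7,-0.72,0,0,0,0]]'
python3 -m pendant '[[0,0,0,0,0,0],[0,0,0,0,0,0]]'
python3 - <<'E'
from h import *
C={n:r.camera(n) for n in("scene","top")}
print(r.get_state()["tool_pos"])
cv2.imwrite("pics/p2.png",np.hstack([C["scene"]["pixels"][60:260,380:580],C["top"]["pixels"][280:480,50:250]]).repeat(2,0).repeat(2,1))
for n in C: print(bb(proj(C[n],pts(M["middle_tier"])+[.350,.2655,.084])).round(1))
for n,u,v in(("scene",474,170),("top",140,362)): print(cbox("middle_tier",C[n],u,v,60))
E
```

```text
t: 13.8
tool_pos: [0.3496, 0.2673, 0.1146]
eef_rot: [-0.721, -3.058, 0.0]
wrist_force: [0.3, -0.7, 0.0]
finger_gap: 0.0749
finger_force: 0.0
t: 14.3
tool_pos: [0.3497, 0.2673, 0.2063]
eef_rot: [0.721, 3.058, 0.0]
wrist_force: [0.1, 1.0, -0.0]
finger_gap: 0.0916
finger_force: 0.0
t: 14.8
tool_pos: [0.4915, 0.1246, 0.2049]
eef_rot: [0.724, 3.056, -0.001]
wrist_force: [-0.6, 0.2, 0.1]
finger_gap: 0.0918
finger_force: 0.0
t: 15.3
tool_pos: [0.6313, -0.019, 0.2044]
eef_rot: [0.722, 3.057, -0.001]
wrist_force: [0.1, 0.8, 0.4]
finger_gap: 0.0919
finger_force: 0.0
t: 15.5
tool_pos: [0.6296, -0.0172, 0.2041]
eef_rot: [-0.723, -3.056, 0.001]
wrist_force: [-0.7, 0.5, 1.3]
finger_gap: 0.0919
finger_force: 0.0
[ 0.6290451  -0.01533555  0.20447194]
[454.8 143.5 510.5 196.9]
[ 98.2 337.8 167.5 406.5]
[457 147 511 197]
[ 99 337 140 397]
```

View pics/p2.png

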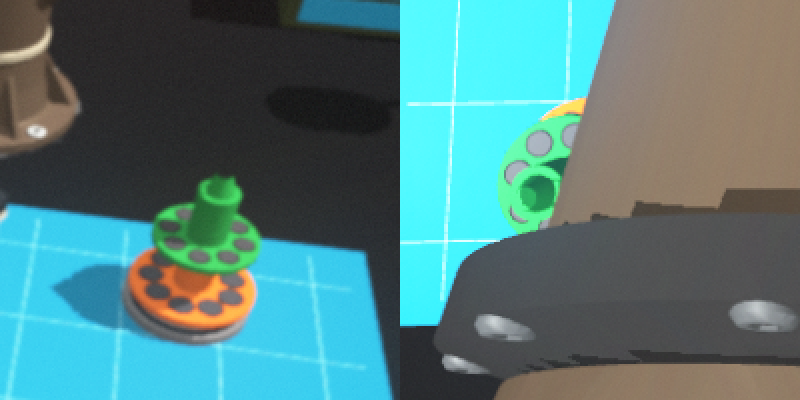

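The green tier is seated and level on the orange one. Next is the larger white tier.

```bash
python3 -m pendant '[[0.006,-0.008,-0.2,0,0,0],[0.006,-0.008,-0.4,0,0,0],[0.006,-0.008,-0.6,0,0,0],[0.006,-0.008,-0.75,0,0,0],[0.006,-0.008,-0.86,0,0,0]]'
python3 -m pendant '[[0,0,0,0,0,0],[0,0,0,0,0,0]]'
python3 -m pendant '[[0,0,0,0,0,0],[0,0,0,0,0,0],[0,0,0,0,0,0],[0,0,0,0,0,0],[0,0,0,0,0,0]]' -1 30
python3 -m pendant '[[0,0,0,0,0,0],[0,0,0,0,0,0],[0,0,0,0,0,0]]'
python3 -m pendant '[[0,0,0.2,0,0,0],[0,0,0.4,0,0,0],[0,0,0.6,0,0,0],[0,0,0.8,0,0,0],[0,0,1,0,0,0]]'
```

```text
t: 16.1
tool_pos: [0.6292, -0.0163, 0.0308]
eef_rot: [-0.717, -3.056, -0.0]
wrist_force: [0.5, 0.7, 0.4]
finger_gap: 0.0915
finger_force: 0.0
t: 16.3
tool_pos: [0.6308, -0.0172, 0.0333]
eef_rot: [-0.719, -3.058, -0.001]
wrist_force: [1.7, 0.7, 0.6]
finger_gap: 0.0921
finger_force: 0.0
t: 16.8
tool_pos: [0.6311, -0.0183, 0.0331]
eef_rot: [0.721, 3.057, 0.0]
wrist_force: [0.9, 0.9, 0.8]
finger_gap: 0.0565
finger_force: 0.0
t: 17.1
tool_pos: [0.6309, -0.0182, 0.0327]
eef_rot: [-0.721, -3.058, -0.0]
wrist_force: [-0.1, -0.2, 0.4]
finger_gap: 0.0395
finger_force: 30.0
t: 17.6
tool_pos: [0.6305, -0.0183, 0.2343]
eef_rot: [-0.721, -3.057, 0.0]
wrist_force: [0.4, -0.2, -1.5]
finger_gap: 0.0395
finger_force: 30.0
```

```bash
python3 -m pendant '[[-0.15,0.15,0,0,0,0],[-0.3,0.3,0,0,0,0],[-0.45,0.45,0,0,0,0],[-0.6,0.6,0,0,0,0],[-0.7,0.71,0,0,0,0]]'
python3 -m pendant '[[-0.15,0.15,0,0,0,0],[-0.3,0.3,0,0,0,0],[-0.45,0.45,0,0,0,0],[-0.6,0.6,0,0,0,0],[-0.7,0.71,0,0,0,0]]'
python3 -m pendant '[[0,0,0,0,0,0],[0,0,0,0,0,0],[0,0,0,0,0,0]]'
python3 - <<'E'
from h import *
C={n:r.camera(n) for n in("scene","top")}
z=r.get_state()["tool_pos"]; print(z)
cv2.imwrite("pics/g4.png",np.hstack([C["scene"]["pixels"][30:230,380:580],C["top"]["pixels"][280:480,30:230]]).repeat(2,0).repeat(2,1))
for n in C: print(n,bb(proj(C[n],pts(M["small_tier"][:2])+z-[0,0,.0325])).round(1))
for n,u,v in(("scene",480,140),("top",130,360)):
  for d in r.silhouettes("small_tier",n): print(n,d["conf"],d["bbox"])
E
```

```text
t: 18.1
tool_pos: [0.4885, 0.1256, 0.2326]
eef_rot: [-0.718, -3.057, -0.001]
wrist_force: [0.3, -0.2, -0.6]
finger_gap: 0.0391
finger_force: 30.0
t: 18.6
tool_pos: [0.3485, 0.2673, 0.2328]
eef_rot: [-0.717, -3.058, -0.0]
wrist_force: [1.0, 0.1, -0.1]
finger_gap: 0.0393
finger_force: 30.0
t: 18.9
tool_pos: [0.3516, 0.2649, 0.2327]
eef_rot: [0.723, 3.057, -0.0]
wrist_force: [-0.5, 0.1, -0.4]
finger_gap: 0.0396
finger_force: 30.0
[0.35169677 0.26478445 0.23268143]
scene [473.5 113.5 522.3 143. ]
top [ 67.1 352.1 134.  417.9]
scene 0.91 [472.0, 89.3, 48.7, 50.9]
scene 0.89 [275.6, 322.3, 41.0, 39.3]
scene 0.86 [102.9, 288.4, 47.6, 48.5]
scene 0.73 [273.8, 211.6, 31.4, 32.8]
scene 0.56 [423.6, 335.1, 56.7, 58.3]
top 0.88 [154.8, 131.2, 44.0, 43.6]
top 0.7 [336.3, 260.3, 28.6, 29.6]
top 0.59 [289.2, 130.6, 34.8, 35.8]
top 0.56 [437.6, 122.4, 45.5, 40.9]
```

View pics/g4.png

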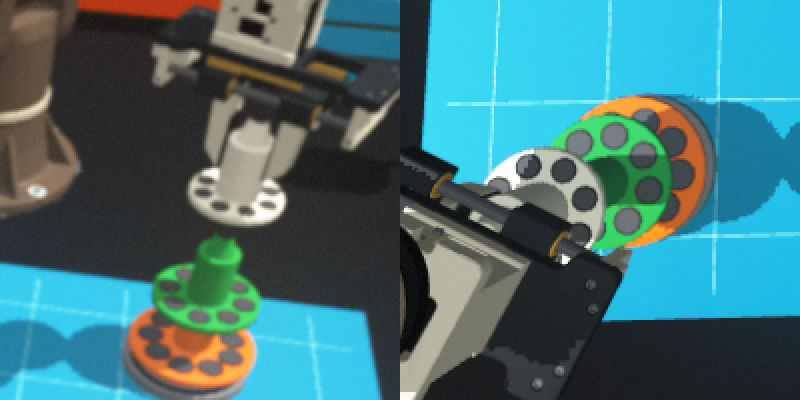

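```bash
python3 -m pendant '[[-0.008,0.009,0,0,0,0],[-0.008,0.009,-0.06,0,0,0],[-0.008,0.009,-0.12,0,0,0],[-0.008,0.009,-0.16,0,0,0],[-0.008,0.009,-0.18,0,0,0]]'
python3 -m pendant '[[0,0,-0.02,0,0,0],[0,0,-0.04,0,0,0],[0,0,-0.06,0,0,0],[0,0,-0.08,0,0,0],[0,0,-0.08,0,0,0]]'
python3 -m pendant '[[0,0,-0.01,0,0,0],[0,0,-0.02,0,0,0],[0,0,-0.025,0,0,0],[0,0,-0.025,0,0,0]]'
```

```text
t: 19.6
tool_pos: [0.3491, 0.2673, 0.1961]
eef_rot: [-0.721, -3.057, 0.001]
wrist_force: [-0.2, -0.3, -1.0]
finger_gap: 0.0397
finger_force: 30.0
t: 20.1
tool_pos: [0.3492, 0.2674, 0.1804]
eef_rot: [-0.721, -3.058, 0.001]
wrist_force: [-0.4, -0.3, -1.1]
finger_gap: 0.0392
finger_force: 30.0
t: 20.5
tool_pos: [0.3503, 0.2677, 0.1766]
eef_rot: [0.721, 3.056, 0.002]
wrist_force: [0.3, -1.8, 8.2]
finger_gap: 0.0393
finger_force: 30.0
```

```bash
python3 -m pendant '[[0,0,0,0,0,0],[0,0,0,0,0,0],[0,0,0,0,0,0],[0,0,0,0,0,0],[0,0,0,0,0,0]]' 1
python3 -m pendant '[[0,0,0,0,0,0],[0,0,0,0,0,0],[0,0,0.1,0,0,0],[0,0,0.3,0,0,0],[0,0,0.45,0,0,0]]'
python3 -m pendant '[[0.1,-0.25,0,0,0,0],[0.15,-0.5,0,0,0,0],[0.15,-0.75,0,0,0,0],[0.15,-1,0,0,0,0],[0.15,-1,0,0,0,0]]'
python3 -m pendant '[[0.1,-0.25,0,0,0,0],[0.13,-0.5,0,0,0,0],[0.13,-0.75,0,0,0,0],[0.13,-1,0,0,0,0],[0.13,-1,0,0,0,0]]'
python3 -m pendant '[[0,-0.25,0,0,0,0],[0,-0.27,0,0,0,0],[0,-0.27,0,0,0,0],[0,-0.27,0,0,0,0]]'
python3 - <<'E'
from h import *
C={n:r.camera(n) for n in("scene","top")}
print(r.get_state()["tool_pos"])
cv2.imwrite("pics/p3.png",np.hstack([C["scene"]["pixels"][60:260,380:580],C["top"]["pixels"][280:480,30:230]]).repeat(2,0).repeat(2,1))
for n in C: print(bb(proj(C[n],pts(M["small_tier"][:2])+[.350,.2665,.144])).round(1))
for n in C:
  for d in r.silhouettes("small_tier",n): print(n,d["conf"],d["bbox"])
E
```

```text
t: 21.0
tool_pos: [0.3492, 0.2676, 0.1757]
eef_rot: [-0.72, -3.058, 0.0]
wrist_force: [0.6, 0.4, -0.0]
finger_gap: 0.0751
finger_force: 0.0
t: 21.5
tool_pos: [0.3494, 0.2675, 0.2674]
eef_rot: [0.721, 3.058, 0.0]
wrist_force: [-0.0, 1.0, -0.5]
finger_gap: 0.0917
finger_force: 0.0
t: 22.0
tool_pos: [0.3788, 0.0619, 0.2658]
eef_rot: [0.732, 3.055, -0.001]
wrist_force: [0.4, 1.9, 0.3]
finger_gap: 0.092
finger_force: 0.0
t: 22.5
tool_pos: [0.4048, -0.1381, 0.2662]
eef_rot: [0.732, 3.054, -0.003]
wrist_force: [0.9, 0.4, -0.1]
finger_gap: 0.0921
finger_force: 0.0
t: 22.9
tool_pos: [0.4055, -0.1853, 0.2655]
eef_rot: [-0.719, -3.058, -0.001]
wrist_force: [-0.2, 1.1, 1.1]
finger_gap: 0.0919
finger_force: 0.0
[ 0.40555182 -0.18503709  0.26561152]
[467.6 138.7 514.1 168.2]
[ 86.3 348.8 147.1 408.7]
scene 0.89 [426.3, 336.4, 53.1, 56.5]
scene 0.83 [278.4, 323.1, 36.4, 40.1]
scene 0.79 [100.7, 285.1, 49.5, 55.5]
scene 0.62 [467.5, 121.7, 45.5, 42.4]
scene 0.59 [278.0, 210.3, 25.7, 33.4]
top 0.88 [84.6, 346.6, 61.6, 63.4]
top 0.8 [439.3, 123.5, 41.1, 41.4]
top 0.78 [334.0, 261.9, 33.1, 30.8]
top 0.77 [154.9, 132.8, 41.3, 40.1]
top 0.6 [289.7, 130.1, 32.5, 37.2]
```

View pics/p3.png

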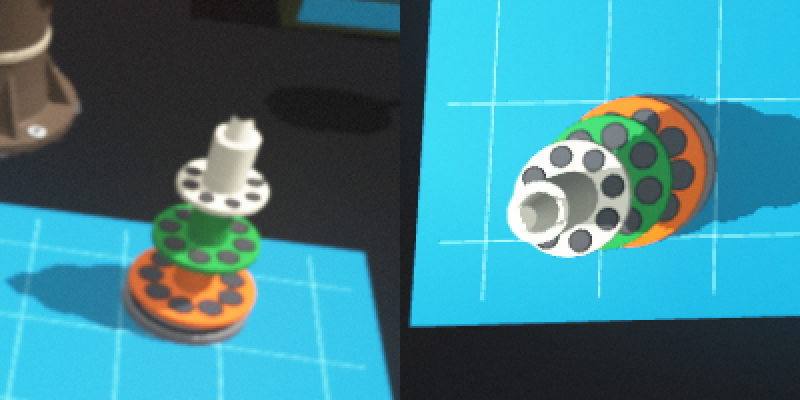

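All three tiers are stacked level. Now the cup.

```bash
python3 -m pendant '[[0,-0.01,-0.2,0,0,0],[0,-0.01,-0.4,0,0,0],[0,-0.01,-0.6,0,0,0],[0,-0.01,-0.7,0,0,0],[0,-0.01,-0.7,0,0,0]]'
python3 -m pendant '[[0,0,-0.15,0,0,0],[0,0,-0.3,0,0,0],[0,0,-0.41,0,0,0],[0,0,-0.41,0,0,0],[0,0,-0.41,0,0,0]]'
python3 -m pendant '[[0,0,0,0,0,0],[0,0,0,0,0,0],[0,0,0,0,0,0],[0,0,0,0,0,0],[0,0,0,0,0,0]]' -1 20
python3 -m pendant '[[0,0,0,0,0,0],[0,0,0,0,0,0],[0,0,0,0,0,0]]'
python3 -m pendant '[[0,0,0.2,0,0,0],[0,0,0.4,0,0,0],[0,0,0.6,0,0,0],[0,0,0.8,0,0,0],[0,0,1,0,0,0]]'
python3 -m pendant '[[0,0,0.12,0,0,0],[0,0,0.15,0,0,0],[0,0,0.15,0,0,0]]'
```

```text
t: 23.6
tool_pos: [0.4036, -0.1872, 0.1236]
eef_rot: [-0.718, -3.053, 0.0]
wrist_force: [-0.7, 1.3, -0.3]
finger_gap: 0.0917
finger_force: 0.0
t: 24.1
tool_pos: [0.4061, -0.1885, 0.0449]
eef_rot: [0.72, 3.057, 0.0]
wrist_force: [0.7, -0.1, 0.4]
finger_gap: 0.0919
finger_force: 0.0
t: 24.6
tool_pos: [0.4054, -0.1884, 0.044]
eef_rot: [0.72, 3.058, 0.0]
wrist_force: [-0.4, -0.4, 0.2]
finger_gap: 0.0563
finger_force: 0.0
t: 24.9
tool_pos: [0.4054, -0.1885, 0.0438]
eef_rot: [0.721, 3.058, 0.0]
wrist_force: [-0.7, 0.3, 1.5]
finger_gap: 0.0429
finger_force: 20.0
t: 25.4
tool_pos: [0.4047, -0.1885, 0.2452]
eef_rot: [-0.721, -3.057, 0.0]
wrist_force: [1.1, 1.1, -0.3]
finger_gap: 0.0425
finger_force: 20.0
t: 25.7
tool_pos: [0.4055, -0.1884, 0.274]
eef_rot: [0.72, 3.057, 0.001]
wrist_force: [-0.1, 0.1, -2.0]
finger_gap: 0.0429
finger_force: 20.0
```

```bash
python3 -m pendant '[[0,0.1,0.08,0,0,0],[0,0.35,0.08,0,0,0],[-0.05,0.6,0.08,0,0,0],[-0.1,0.8,0.08,0,0,0],[-0.1,0.95,0.08,0,0,0]]'
python3 -m pendant '[[0,0.25,0,0,0,0],[-0.05,0.5,0,0,0,0],[-0.1,0.7,0,0,0,0],[-0.15,0.85,0,0,0,0],[-0.15,0.95,0,0,0,0]]'
python3 -m pendant '[[0,0.15,0,0,0,0],[-0.03,0.25,0,0,0,0],[-0.03,0.34,0,0,0,0],[-0.03,0.38,0,0,0,0],[-0.03,0.38,0,0,0,0]]'
python3 -m pendant '[[0,0,0,0,0,0],[0,0,0,0,0,0]]'
python3 - <<'E'
from h import *
C={n:r.camera(n) for n in("scene","top")}
z=r.get_state()["tool_pos"]; print(z)
cv2.imwrite("pics/g5.png",np.hstack([C["scene"]["pixels"][20:220,380:580],C["top"]["pixels"][280:480,30:230]]).repeat(2,0).repeat(2,1))
for n in C: print(n,bb(proj(C[n],pts(M["brush_cup"])+z-[0,0,.0437])).round(1))
print(cbox("brush_cup",C["scene"],490,100,70))
print(proj(C["scene"],[z-[0,0,.0437],[.3495,.2665,.224]]).round(1))
E
```

```text
t: 26.2
tool_pos: [0.3829, 0.0039, 0.288]
eef_rot: [-0.716, -3.055, 0.001]
wrist_force: [1.0, -0.0, -0.2]
finger_gap: 0.0429
finger_force: 20.0
t: 26.7
tool_pos: [0.353, 0.1934, 0.2877]
eef_rot: [-0.715, -3.056, 0.004]
wrist_force: [1.0, -1.0, -1.2]
finger_gap: 0.0428
finger_force: 20.0
t: 27.2
tool_pos: [0.3493, 0.2679, 0.2889]
eef_rot: [-0.719, -3.057, 0.002]
wrist_force: [0.2, -0.5, -0.0]
finger_gap: 0.0429
finger_force: 20.0
t: 27.4
tool_pos: [0.3496, 0.2664, 0.2896]
eef_rot: [-0.723, -3.057, 0.001]
wrist_force: [-0.8, -0.1, -1.6]
finger_gap: 0.0428
finger_force: 20.0
[0.34952927 0.26677805 0.28982279]
scene [492.3  51.  534.8 113.3]
top [ 19.4 374.7 102.  433.4]
[492  51 534 115]
[[505.2 106.6]
 [501.6 117.7]]
```

View pics/g5.png

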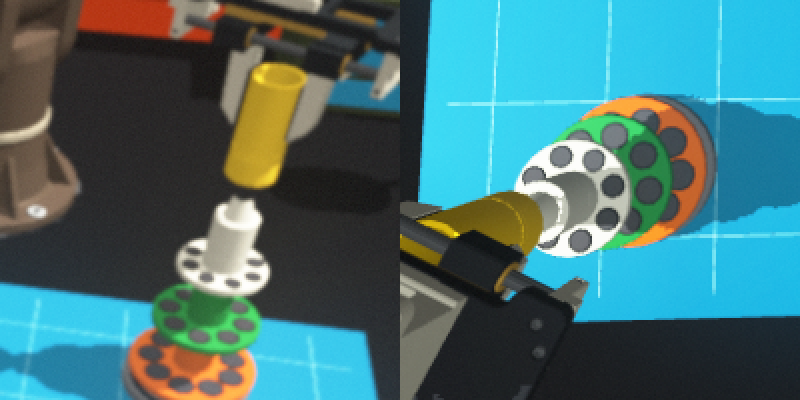

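The cup is upright and in line over the white spigot, so I'm lowering it.

```bash
python3 -m pendant '[[0,0.002,-0.04,0,0,0],[0,0.002,-0.08,0,0,0],[0,0.002,-0.12,0,0,0],[0,0.002,-0.15,0,0,0],[0,0.002,-0.17,0,0,0]]'
python3 -m pendant '[[0,0,-0.01,0,0,0],[0,0,-0.02,0,0,0],[0,0,-0.025,0,0,0],[0,0,-0.025,0,0,0]]'
python3 -m pendant '[[0,0,-0.01,0,0,0],[0,0,-0.02,0,0,0],[0,0,-0.02,0,0,0]]'
```

```text
t: 28.0
tool_pos: [0.3491, 0.2677, 0.2549]
eef_rot: [-0.72, -3.057, 0.001]
wrist_force: [-0.3, -0.1, 0.3]
finger_gap: 0.0431
finger_force: 20.0
t: 28.4
tool_pos: [0.3494, 0.268, 0.2508]
eef_rot: [0.721, 3.058, 0.0]
wrist_force: [0.1, 0.1, -0.3]
finger_gap: 0.043
finger_force: 20.0
t: 28.7
tool_pos: [0.3499, 0.2684, 0.2476]
eef_rot: [0.721, 3.057, 0.003]
wrist_force: [-0.9, -0.6, 6.8]
finger_gap: 0.0429
finger_force: 20.0
```

```bash
python3 -m pendant '[[0,0,0,0,0,0],[0,0,0,0,0,0],[0,0,0,0,0,0],[0,0,0,0,0,0],[0,0,0,0,0,0]]' 1
python3 -m pendant '[[0,0,0,0,0,0],[0,0,0,0,0,0],[0,0,0.1,0,0,0],[0,0,0.25,0,0,0],[0,0,0.4,0,0,0]]'
python3 -m pendant '[[0.1,-0.25,0,0,0,0],[0.2,-0.5,0,0,0,0],[0.3,-0.75,0,0,0,0],[0.3,-1,0,0,0,0],[0.3,-1,0,0,0,0]]'
python3 -m pendant '[[0,-0.25,0,0,0,0],[0,-0.5,0,0,0,0],[0,-0.5,0,0,0,0],[0,-0.5,0,0,0,0]]'
python3 - <<'E'
from h import *
C={n:r.camera(n) for n in("scene","top")}
cv2.imwrite("pics/p4.png",np.hstack([C["scene"]["pixels"][60:260,380:580],C["top"]["pixels"][280:480,0:200]]).repeat(2,0).repeat(2,1))
for n,u,v in(("scene",490,120),("top",90,380)):
  print(bb(proj(C[n],pts(M["brush_cup"])+[.3498,.267,.204])).round(1),cbox("brush_cup",C[n],u,v,70))
E
```

```text
t: 29.2
tool_pos: [0.3492, 0.2679, 0.2466]
eef_rot: [-0.721, -3.058, 0.0]
wrist_force: [0.6, 0.6, 0.9]
finger_gap: 0.0785
finger_force: 0.0
t: 29.7
tool_pos: [0.3491, 0.2677, 0.3275]
eef_rot: [-0.721, -3.057, 0.001]
wrist_force: [1.2, -0.0, -0.4]
finger_gap: 0.0921
finger_force: 0.0
t: 30.2
tool_pos: [0.4096, 0.0623, 0.327]
eef_rot: [0.732, 3.054, -0.001]
wrist_force: [1.3, -0.0, 0.6]
finger_gap: 0.0916
finger_force: 0.0
t: 30.6
tool_pos: [0.4092, -0.0324, 0.3269]
eef_rot: [0.724, 3.057, 0.001]
wrist_force: [0.7, 0.7, -0.4]
finger_gap: 0.0918
finger_force: 0.0
[486.4  75.  526.8 134.3] [487  74 529 134]
[ 43.  369.1 116.  421.7] [ 43 370 114 422]
```

View pics/p4.png

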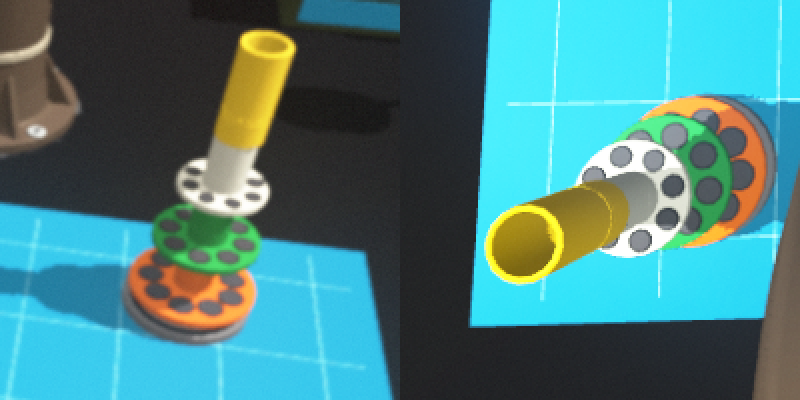

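The whole stack is seated and level. The cup matches its seated projection to about 2 px in both views, so I'm handing the job in.

```bash
python3 -c "
from workcell import r
print(r.finish_job())"
```

```text
the job is handed in; nothing more can be done
None
```

The paint rack is assembled on the base in the order orange, green, white, yellow cup; both cameras showed it seated and level, nothing else was handled, and I handed it in at about 31 s, with no verdict returned.

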